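# Start the firing at the kiln controller

## Task

Start the pottery kiln at its controller with your fingertips: push the raised end of the rocker switch right down so that it stays over, next press the square key fully in (it stays in), and last press the long bar key fully in, hold it there for a full second and let it come back up. Do not press the round key or the mushroom stop button, and do not work a control ahead of its turn. Pick nothing up, and leave the jar that stands on the controller and the pot, cup, tub and brush around it where they are.

Things in the scene. Friction and masses are not known exactly. Their poses are not given: they have to be found in the camera images.
- console: Kiln controller: fixed flat grey desk console, 240 mm (its x) by 270 mm (its y), level deck 50 mm above the bench, dark display strip along its far edge. Origin: centre of its underside. Six places on the deck, two rows of three about 80 mm apart: five white-capped controls on round black bezels and one loose jar; which is where varies, as does the turn of each control.
- mains_end (a point): Centre of the ON half of the rocker's top face (raised at the start, pointing away from the robot), 17 mm out from the pivot: push down here. Moves with the rocker: about 29 mm above the deck at the start (rim of that end 34 mm), 22 mm (72 mm above the bench) fully over, that half then level. The rocker is a shallow V, 56 by 26 mm, pivoted across its middle. x runs along it from the pivot to the ON end, y along the pivot.
- mains (a joint): Rocker angle in rad, -0.22 (off, stop) to +0.22 (fully over, on, stop). Starts at -0.22 to -0.18. No spring: stays where it is put; about 3 N on the point above moves it.
- vent_top (a point): Centre of the top face of the square key (30 by 30 mm), 22 mm above the deck (72 mm above the bench) when out, 15 mm above the deck when fully in. Moves with the key. Body z up. It sits on a round black bezel (62 mm across, 10 mm high) in one of six places on the console's deck, which one varies.
- vent (a joint): Travel of the square key in m: 0 out (starts at 0 to 0.0008), 0.007 fully in. Friction only, about 3 N; it stays where it is left.
- start_top (a point): Centre of the top face of the long bar key (20 mm along its x, 52 mm along its y), 22 mm above the deck (72 mm above the bench) when out, 15 mm above the deck when fully in. Moves with the key. Body z up. It sits on a round black bezel (62 mm across, 10 mm high) in one of six places on the console's deck, which one varies.
- start (a joint): Travel of the bar key in m: 0 out, 0.007 fully in. Sprung: 1.5 N starts it, 5 N holds it fully in, and it comes back out when let go.
- skip_top (a point): Centre of the top of the round key (30 mm across, flat), 22 mm above the deck. Not to be pressed. Body z up. It sits on a round black bezel (62 mm across, 10 mm high) in one of six places on the console's deck, which one varies.
- skip (a joint): Travel of the round key in m: 0 out, 0.007 fully in, sprung, 5 N.
- stop_top (a point): Top of the mushroom stop button (domed head 40 mm across), 27 mm above the deck. Not to be pressed. Body z up. It sits on a round black bezel (62 mm across, 10 mm high) in one of six places on the console's deck, which one varies.
- stop (a joint): Travel of the mushroom stop button in m: 0 out, 0.007 fully in, sprung, 5 N.
- jar: Loose small lidded paint jar, 38 mm across, 45 mm high, standing on the console's deck in the sixth place. Origin at the centre of its underside. Leave it.
- cup: Loose white cup, 72 mm across the rim, 85 mm high, on the bench right (-y) of the console. Origin under its centre. Leave it.
- pot: Loose small terracotta pot, 90 mm across the rim, 85 mm high, on the bench left (+y) of the console. Origin under its centre. Leave it.
- brush: Loose brush, 190 mm long, lying on the bench between the robot and the console, along its own x. Leave it.
- tub: Loose lidded tub, 80 mm across, 100 mm high, on the bench at the right. Origin under its centre. Leave it.

How it is judged:
By the outcome, as a careful person would: the job done as asked, in the order asked, and still so for the second after the job is handed in, with the robot touching nothing.
It also fails if it takes over 42 s, if anything falls off the work surface, if the arm or the gripper's body presses on something with over 40 N, if the wrist force passes 120 N, or if a joint passes its speed limit or range.

## Robot

A 6-joint arm with a two-finger parallel gripper is mounted at the origin on the work surface. World frame = base frame: x ahead of the robot, y to its left, z up, the work surface at z = 0. Lengths are in m, angles in rad, forces in N, time in s.
With the tool pointing down it reaches from about 0.25 to 0.8 m from the base axis. Payload 8.5 kg.
Tool frame: the origin (TCP) lies at the very end of the fingers, on their centre line; the grasp point (between the pads) lies 19 mm behind it; z points along the fingers, x is the direction in which the jaws open and shut, and the axes are right-handed (so a half turn about z gives the same grasp; the last joint's range is limited). The gripper opens to 85 mm and grips with 20 to 120 N. Pads are 22 mm wide; open, the fingers measure 114 mm over their backs; the gripper's body (76 mm by 85 mm) begins 54 mm behind the grasp point. The pads swing forward as they close: fully open they stand 13 mm farther back than shut.
Start: joints at [1.301, 0.238, -0.013, 1.319, 0, 1.571], TCP at [0.14, 0.506, 0.231] pointing down, gripper open.
Joint ranges: [-2.66, 2.66], [-1.03, 1.9], [-1.14, 1.46], [-1.82, 2.27], [-1.45, 1.34], [-3.14, 3.14]. Speed limits (rad/s): [2.22, 2.22, 2.79, 3.14, 3.14, 3.14].

## Interface

Orientations are given as a rotation vector (axis times angle).
In Python, from bench import ctrl gives the robot as it stands.
- The arm moves only by the tool servo_tool, never from a script. Its argument "steps" is text: rows parted by semicolons, each of 7 numbers parted by spaces: the turn, a rotation vector about the world's x, y, z in rad, then the shift along the world's x, y, z in mm, then the closure, from -1 (fully open) to 1 (shut). In form: wx wy wz dx dy dz grip; .... A call has 1 to 12 rows; each row shifts and turns the commanded pose from where the row before left it; what a row does not reach is not made up. A row lasts 1/10 s, in which the tool goes at most 50 mm and 8.59 degrees, less where a joint would pass 70% of its speed; a pose out of reach is approached as far as the arm can. A call is refused whole if a number of a shift passes 50 or a number of a turn 0.15, either way. A call with a gripper value outside its range is refused whole. The fingers move at their own pace and stop on an object; the grip force is fixed at half the most. Time passes only in rows, so rows that do not move let the fingers close. It gives the time, the measured TCP pose, the force and the opening at its end, in the units of the state.
- ctrl.get_obs(): the state, without advancing time (a new reading comes with each control period).
- ctrl.get_image(name): name is "scene" or "top"; returns the picture (480x640x3 uint8, red, green, blue); there is no depth.
- ctrl.camera_params(name): a dict with "intrinsics" (3x3 intrinsics, pixels), "T" (4x4, takes a point from camera to world coordinates). Camera axes: x right, y up, looking along -z (the intrinsics and any distortion apply to the point x, -y, -z); pixel columns grow to the right and rows downward; lengths in m; the calibration is good to about 2 mm. A picture is of the moment at which its call begins. camera_params takes no time and is no camera call.
- ctrl.finish_job(): hands the job in, once; it reports no verdict.
The state is a dict: "time_s": time; "qpos": joint angles; "qvel": joint speeds; "joint_efforts": joint torques, N m; "tcp_pos": TCP position; "ee_rot": TCP orientation; "force": force on the tool from outside, world axes, zero at the start; "ft_torque": the same for the moment, N m; "grip_width": finger opening in m.
Only numpy, scipy, OpenCV 4.12 (cv2) and the standard library are available. Lean on these libraries where they do the work, as an engineer would, in place of code of your own. Each camera call takes 0.05 s, during which the arm holds its last target.

## Working session

There is one attempt and no reset: what is moved stays moved. The work goes in short steps, Python scripts to look and compute and a tool call to move; the robot and the scene stay as the last step left them, time stands still between calls to the robot, and variables do not carry over. Pictures are saved under pics/ and viewed, and the job is handed in when it is done.

Besides the shell and the picture viewer there is one more tool, called after ">>>" as a command line: name --argument value ..., lists and objects as JSON in quotes. servo_tool: Moves the arm, as the interface text tells. Its arguments: {"type":"object","properties":{"steps":{"type":"string"}},"required":["steps"]}

```bash
mkdir -p pics
python3 - <<'E'
from bench import ctrl
import cv2
for n in("scene","top"):
    im=ctrl.get_image(n); cv2.imwrite(f"pics/{n}0.png",im[:,:,::-1])
    p=ctrl.camera_params(n); print(n,p["intrinsics"],p["T"],[k for k in p])
o=ctrl.get_obs();print(o)
E
```

```text
scene [[571.26291763   0.         323.56035629]
 [  0.         571.26291763 239.4431201 ]
 [  0.           0.           1.        ]] [[ 0.22312252 -0.63111697  0.74290491  1.38498458]
 [ 0.97478425  0.14716709 -0.16774242 -0.23855615]
 [-0.00346606  0.76159912  0.64803917  0.81345169]
 [ 0.          0.          0.          1.        ]] ['intrinsics', 'T']
top [[624.01648481   0.         314.6477505 ]
 [  0.         624.01648481 234.240613  ]
 [  0.           0.           1.        ]] [[ 0.00344311  0.98968843 -0.14319554  0.32860408]
 [-0.99993283  0.00499218  0.01045994 -0.0524182 ]
 [ 0.01106694  0.14314991  0.98963914  1.55098808]
 [ 0.          0.          0.          1.        ]] ['intrinsics', 'T']
{'time_s': 0.1, 'qpos': array([ 1.30099255e+00,  2.38725654e-01, -1.41742237e-02,  1.31921003e+00,
        2.03267417e-05,  1.57081601e+00]), 'qvel': array([-0.00049513,  0.0001412 ,  0.00144612,  0.00028966,  0.00038893,
        0.00034134]), 'joint_efforts': array([-7.30152660e-04, -5.39725614e+01,  3.46996450e+01,  1.34536365e-02,
       -1.46116378e-05, -1.99409334e-05]), 'tcp_pos': array([0.13982723, 0.50564193, 0.2307377 ]), 'ee_rot': array([ 2.49942538e+00,  1.90199328e+00, -1.66091093e-03]), 'force': array([0.49192024, 0.13806429, 0.2059027 ]), 'ft_torque': array([-0.01248481,  0.0257976 ,  0.02064139]), 'grip_width': 0.08544249663826241}
```

View pics/top0.png

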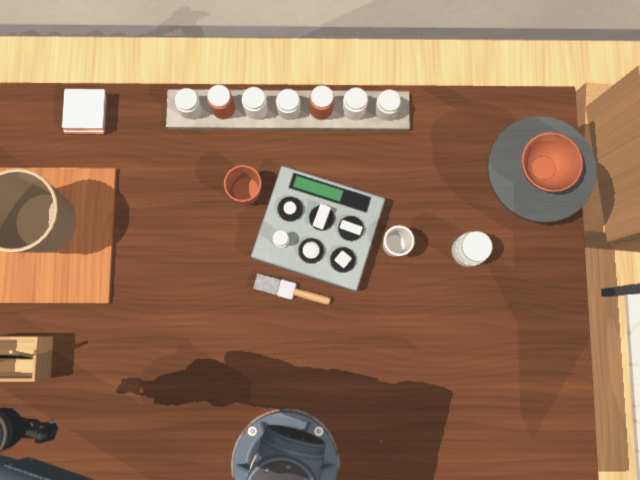

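View pics/scene0.png

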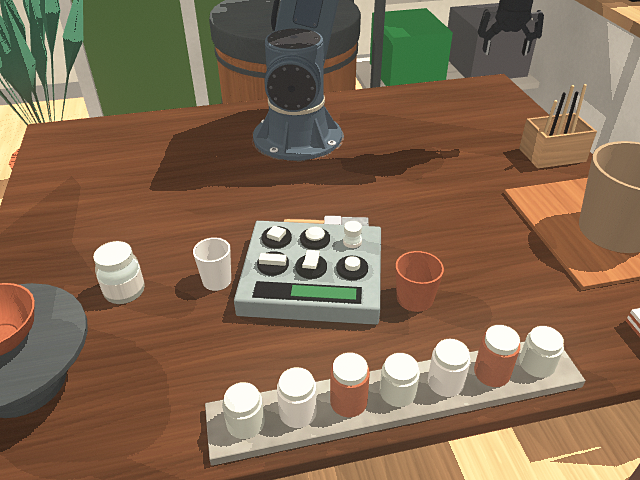

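Run:
```python
import cv2
im=cv2.imread("pics/top0.png")[160:300,245:395]; cv2.imwrite("pics/topc.png",cv2.resize(im,None,fx=5,fy=4.2857*1,interpolation=cv2.INTER_CUBIC) if 0 else cv2.resize(im[:120],None,fx=5,fy=5,interpolation=cv2.INTER_CUBIC))
im=cv2.imread("pics/scene0.png")[215:325,230:390]; cv2.imwrite("pics/scenec.png",cv2.resize(im,None,fx=5,fy=5,interpolation=cv2.INTER_CUBIC))
```

```text
(no output)
```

View pics/topc.png

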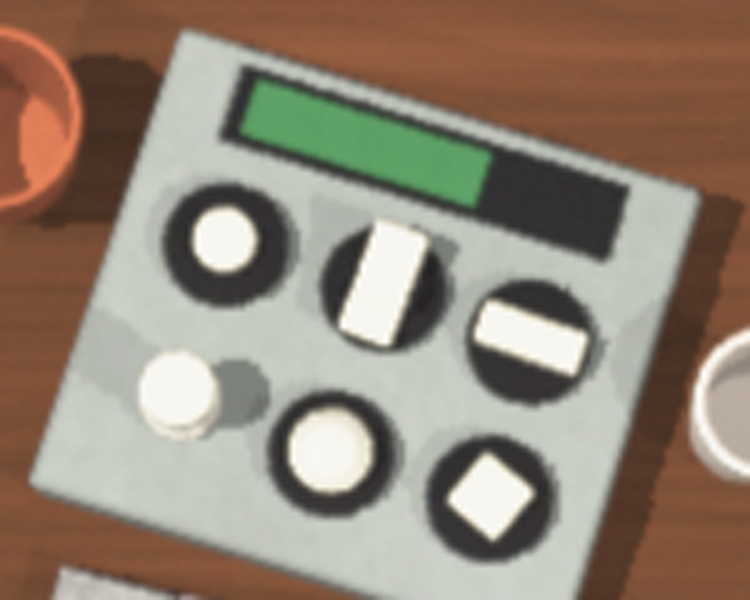

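View pics/scenec.png

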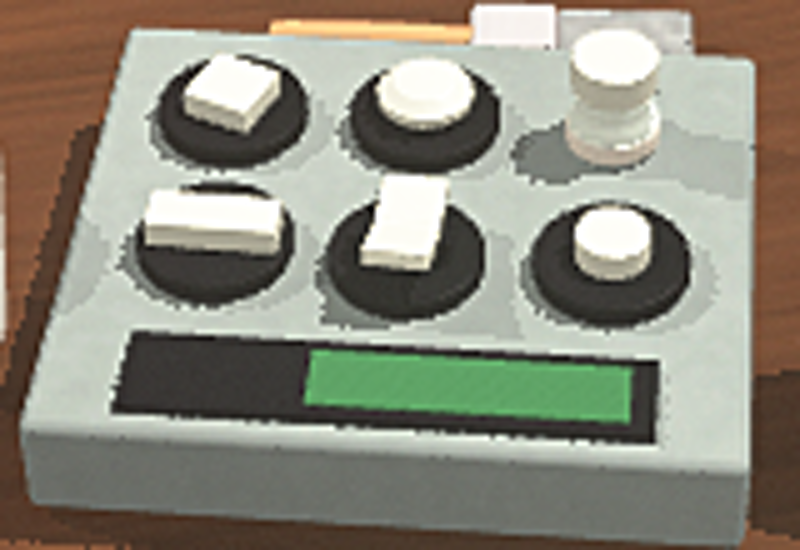

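The top view shows these controls in the enlarged crop:
- Round key: (224,239)
- Rocker: about (384,283), ON end up-image
- Bar: (531,338)
- Jar: (178,390)
- Mushroom: (331,450)
- Square: (490,497)

The scene view agrees on which control is where. Next I'll triangulate.

```bash
cat > h.py <<'E'
import numpy as np
from bench import ctrl
def ray(n,u,v):
    p=ctrl.camera_params(n);K=p["intrinsics"];T=p["T"]
    d=T[:3,:3]@np.array([(u-K[0,2])/K[0,0],-(v-K[1,2])/K[1,1],-1]);return T[:3,3],d
def pl(n,u,v,z):
    c,d=ray(n,u,v);return c+d*(z-c[2])/d[2]
def top(u,v,z): return pl("top",245-.4+u/5,160-.4+v/5,z)
def sc(u,v,z): return pl("scene",230-.4+u/5,215-.4+v/5,z)
E
python3 - <<'E'
from h import *
np.set_printoptions(precision=4,suppress=True)
P=lambda n,*a:print(n,*a)
P("square",top(490,497,.072)[:2],sc(233,90,.072)[:2])
P("bar",top(531,338,.072)[:2],sc(214,210,.072)[:2])
P("bar ends",top(478,320,.072)[:2],top(584,356,.072)[:2])
P("sq corners",*[top(*a,.072)[:2] for a in[(490,451),(535,492),(490,543),(447,497)]])
P("round",top(224,239,.072)[:2]);P("mush",top(331,450,.075)[:2]);P("jar",top(178,383,.095)[:2])
P("rocker corners",*[top(*a,z)[:2] for a,z in[((378,218),.084),((428,235),.084),((392,347),.072),((340,327),.072)]])
P("deck corners",*[top(*a,.05)[:2] for a in [(182,30),(700,192),(32,487)]])
for b in[(226,245),(384,289),(532,342),(333,455),(491,498)]: P("bezel",top(*b,.06)[:2])
P("cup",top(760,400,.085)[:2],"pot",top(15,118,.085)[:2])
E
```

```text
square [ 0.4833 -0.1349] [ 0.4922 -0.1356]
bar [ 0.5601 -0.1548] [ 0.5625 -0.1545]
bar ends [ 0.5687 -0.1293] [ 0.5515 -0.1802]
sq corners [ 0.5054 -0.1349] [ 0.4858 -0.1563] [ 0.4614 -0.1348] [ 0.4832 -0.1144]
round [ 0.6076 -0.007 ]
mush [ 0.5052 -0.059 ]
jar [0.5342 0.0133]
rocker corners [ 0.616 -0.081] [ 0.6078 -0.1049] [ 0.5554 -0.088 ] [ 0.565  -0.0631]
deck corners [0.7166 0.0154] [ 0.6365 -0.2397] [0.4895 0.0852]
bezel [ 0.6069 -0.0076]
bezel [ 0.5857 -0.0844]
bezel [ 0.56   -0.1561]
bezel [ 0.5045 -0.06  ]
bezel [ 0.4841 -0.136 ]
cup [ 0.5288 -0.2626] pot [0.6637 0.0934]
```

>>> servo_tool --steps "0 0 0 10 -12 0 1;0 0 0 23 -30 0 1;0 0 0 23 -30 0 1;0 0 0 23 -30 0 1;0 0 0 23 -30 0 1;0 0 0 23 -30 0 1;0 0 0 23 -30 0 1;0 0 0 23 -30 0 1;0 0 0 23 -30 0 1;0 0 0 23 -30 0 1;0 0 0 23 -30 0 1;0 0 0 23 -30 0 1"

```text
time_s: 1.3
tcp_pos: [0.4033, 0.1617, 0.2313]
ee_rot: [2.5, 1.902, -0.0]
force: [0.0, 0.3, -1.4]
grip_width: -0.0002
```

>>> servo_tool --steps "0 0 -0.05 23 -30 0 1;0 0 0 23 -30 0 1;0 0 0 23 -30 0 1;0 0 0 23 -30 0 1;0 0 0 23 -30 0 1;0 0 0 23 -30 0 1;0 0 0 23 -30 0 1;0 0 0 23 -30 0 1;0 0 0 10 -12 0 1;0 0 0 0 0 0 1;0 0 0 0 0 0 1"

```text
time_s: 2.4
tcp_pos: [0.5961, -0.0885, 0.2308]
ee_rot: [-2.547, -1.838, 0.002]
force: [-0.4, 0.7, 0.0]
grip_width: -0.0
```

>>> servo_tool --steps "0 0 0 6 -2 -20 1;0 0 0 0 0 -30 1;0 0 0 0 0 -30 1;0 0 0 0 0 -30 1;0 0 0 0 0 -10 1;0 0 0 0 0 0 1;0 0 0 0 0 0 1"

```text
time_s: 3.1
tcp_pos: [0.6033, -0.0897, 0.1127]
ee_rot: [2.545, 1.84, 0.002]
force: [0.5, 0.3, -0.1]
grip_width: -0.0002
```

Run:
```python
from h import *
import cv2
im=ctrl.get_image("scene")[:,:,::-1]
cv2.imwrite("pics/s1.png",cv2.resize(im[155:325,230:430],None,fx=4,fy=3.5,interpolation=cv2.INTER_CUBIC))
print(ctrl.get_obs()["tcp_pos"])
```

```text
[ 0.60370314 -0.08989965  0.11306757]
```

View pics/s1.png

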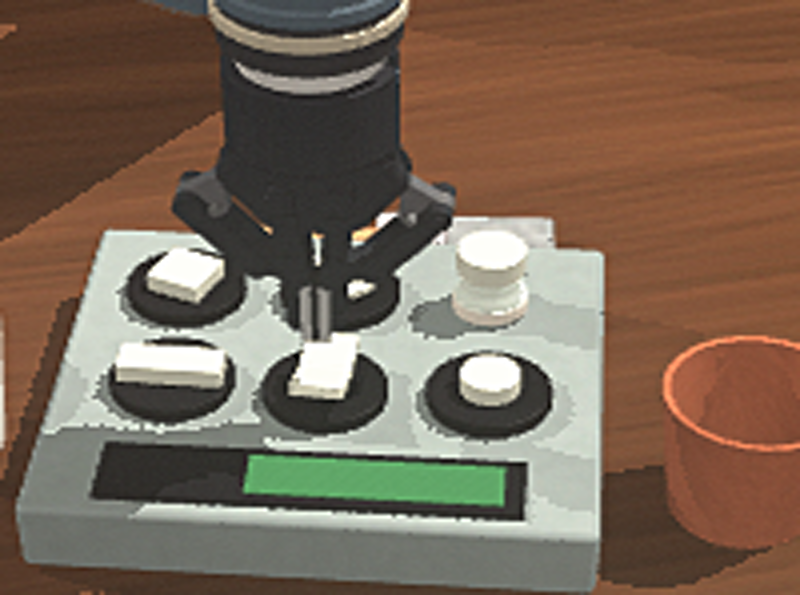

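The tip is narrow, about 12 mm, and sits over the ON half of the rocker at roughly (315,340) in the crop. I'll press down.

>>> servo_tool --steps "0 0 0 -1 0 -10 1;0 0 0 0 0 -10 1;0 0 0 0 0 -6 1;0 0 0 0 0 -3 1;0 0 0 0 0 -3 1;0 0 0 0 0 -3 1;0 0 0 0 0 -3 1;0 0 0 0 0 -2 1;0 0 0 0 0 0 1"

```text
time_s: 4.05
tcp_pos: [0.6024, -0.0901, 0.072]
ee_rot: [2.546, 1.839, 0.001]
force: [0.1, -0.8, 7.2]
grip_width: -0.0
```

>>> servo_tool --steps "0 0 0 0 0 -1 1;0 0 0 0 0 -1 1;0 0 0 0 0 0 1;0 0 0 0 0 0 1"

```text
time_s: 4.45
tcp_pos: [0.6025, -0.0901, 0.0719]
ee_rot: [2.545, 1.838, 0.003]
force: [-6.1, -0.0, 23.8]
grip_width: 0.0002
```

The rocker is hard on its stop: z stays at 71.9 mm while the force rises to 24 N. I'll lift and look.

>>> servo_tool --steps "0 0 0 0 0 5 1;0 0 0 0 0 20 1;0 0 0 0 0 25 1;0 0 0 -28 -10 0 1;0 0 0 -30 -12 0 1;0 0 0 -30 -12 0 1;0 0 0 -30 -11 0 1;0 0 0 0 0 0 1;0 0 0 0 0 0 1"

```text
time_s: 5.35
tcp_pos: [0.4837, -0.1351, 0.1194]
ee_rot: [2.548, 1.838, 0.0]
force: [1.0, 0.3, -0.5]
grip_width: -0.0001
```

Run:
```python
from h import *
import cv2
im=ctrl.get_image("scene")[:,:,::-1]
cv2.imwrite("pics/s2.png",cv2.resize(im[155:325,230:430],None,fx=4,fy=3.5,interpolation=cv2.INTER_CUBIC))
print(ctrl.get_obs()["tcp_pos"])
```

```text
[ 0.4845067  -0.13504187  0.11941124]
```

View pics/s2.png

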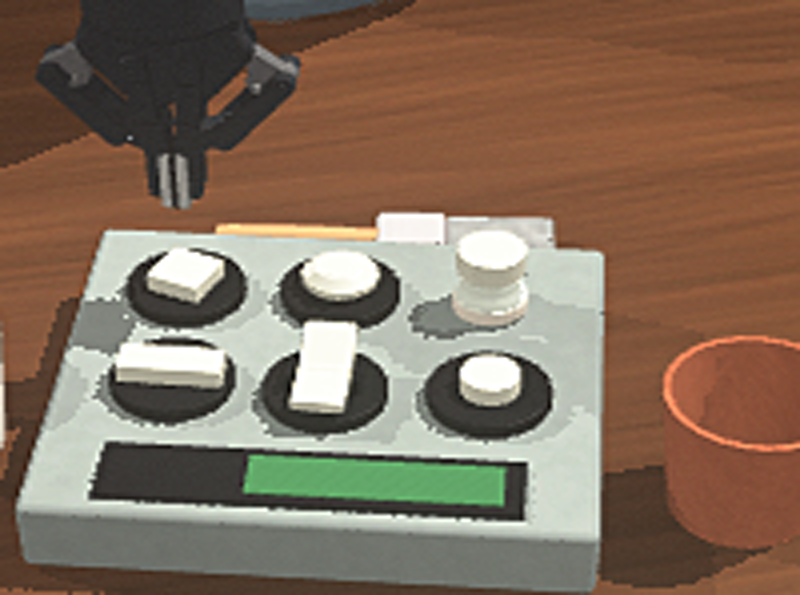

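The rocker's ON end is now down: its far end has dropped and its near end stands up at (330,325). The square key's top is at (187,270), with the tip above it. Pressing the square key now.

>>> servo_tool --steps "0 0 0 2 0 -20 1;0 0 0 0 0 -20 1;0 0 0 0 0 -4 1;0 0 0 0 0 -3 1;0 0 0 0 0 -2 1;0 0 0 0 0 -2 1;0 0 0 0 0 -2 1;0 0 0 0 0 -2 1;0 0 0 0 0 0 1"

```text
time_s: 6.3
tcp_pos: [0.4865, -0.135, 0.0649]
ee_rot: [2.546, 1.839, 0.002]
force: [0.2, 3.0, 5.5]
grip_width: -0.0001
```

>>> servo_tool --steps "0 0 0 0 0 -1 1;0 0 0 0 0 -1 1;0 0 0 0 0 0 1;0 0 0 0 0 0 1"

```text
time_s: 6.7
tcp_pos: [0.4867, -0.1351, 0.0645]
ee_rot: [2.545, 1.838, 0.003]
force: [-5.6, 3.7, 26.0]
grip_width: -0.0001
```

The square key is on its stop, with z at 64.5 mm and 26 N. Next is the bar.

>>> servo_tool --steps "0 0 0 0 0 5 1;0 0 0 0 0 20 1;0 0 0 0 0 25 1;0 0 0 24 -6 0 1;0 0 0 25 -7 0 1;0 0 0 25 -7 0 1;0 0 0 0 0 0 1;0 0 0 0 0 0 1"

```text
time_s: 7.5
tcp_pos: [0.5596, -0.1551, 0.1117]
ee_rot: [-2.546, -1.839, 0.002]
force: [0.4, 0.4, 0.6]
grip_width: 0.0
```

Run:
```python
from h import *
import cv2
im=ctrl.get_image("scene")[:,:,::-1]
cv2.imwrite("pics/s3.png",cv2.resize(im[155:325,230:430],None,fx=4,fy=3.5,interpolation=cv2.INTER_CUBIC))
print(ctrl.get_obs()["tcp_pos"])
```

```text
[ 0.55901978 -0.15494766  0.11179655]
```

View pics/s3.png

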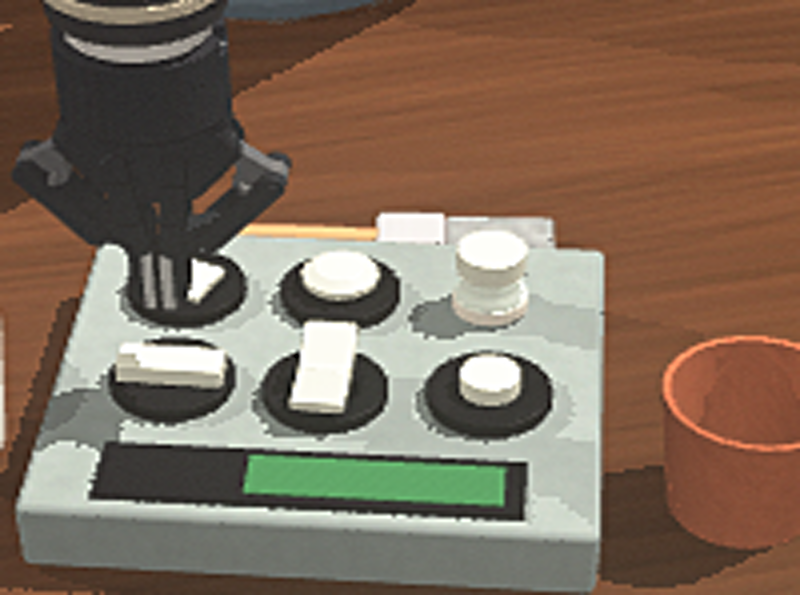

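The square key now sits lower and the rocker has stayed over. The tip, at about (160,305), is above the bar at (170,360). Pressing the bar.

>>> servo_tool --steps "0 0 0 1 0 -20 1;0 0 0 0 0 -15 1;0 0 0 0 0 -3 1;0 0 0 0 0 -3 1;0 0 0 0 0 -2 1;0 0 0 0 0 -2 1;0 0 0 0 0 -2 1;0 0 0 0 0 -2 1;0 0 0 0 0 -1 1;0 0 0 0 0 0 1"

```text
time_s: 8.55
tcp_pos: [0.561, -0.1551, 0.0647]
ee_rot: [2.546, 1.838, 0.002]
force: [-8.9, 2.4, 24.8]
grip_width: 0.0003
```

The bar is fully in at 64.7 mm and 25 N. I'll hold it for 1.5 s, then let go.

>>> servo_tool --steps "0 0 0 0 0 0 1;0 0 0 0 0 0 1;0 0 0 0 0 0 1;0 0 0 0 0 0 1;0 0 0 0 0 0 1;0 0 0 0 0 0 1;0 0 0 0 0 0 1;0 0 0 0 0 0 1;0 0 0 0 0 0 1;0 0 0 0 0 0 1;0 0 0 0 0 0 1;0 0 0 0 0 0 1"

```text
time_s: 9.75
tcp_pos: [0.561, -0.1551, 0.0647]
ee_rot: [2.546, 1.838, 0.002]
force: [-9.9, 3.0, 25.7]
grip_width: -0.0001
```

>>> servo_tool --steps "0 0 0 0 0 0 1;0 0 0 0 0 0 1;0 0 0 0 0 5 1;0 0 0 0 0 15 1;0 0 0 0 0 30 1;0 0 0 0 0 30 1;0 0 0 0 0 30 1;0 0 0 -30 0 30 1;0 0 0 -40 0 0 1;0 0 0 -40 0 0 1;0 0 0 -30 0 0 1;0 0 0 0 0 0 1"

```text
time_s: 10.95
tcp_pos: [0.4179, -0.1548, 0.2028]
ee_rot: [2.548, 1.838, -0.001]
force: [-0.0, 0.5, 0.4]
grip_width: -0.0004
```

Run:
```python
from h import *
import cv2
im=ctrl.get_image("scene")[:,:,::-1]
cv2.imwrite("pics/s4.png",cv2.resize(im[155:325,230:430],None,fx=4,fy=3.5,interpolation=cv2.INTER_CUBIC))
o=ctrl.get_obs();print(o["tcp_pos"],o["force"],o["time_s"],np.abs(o["qvel"]).max())
```

```text
[ 0.42005843 -0.15516057  0.20290608] [0.28025428 0.09918195 0.29543321] 11.0 0.04894444773270195
```

View pics/s4.png

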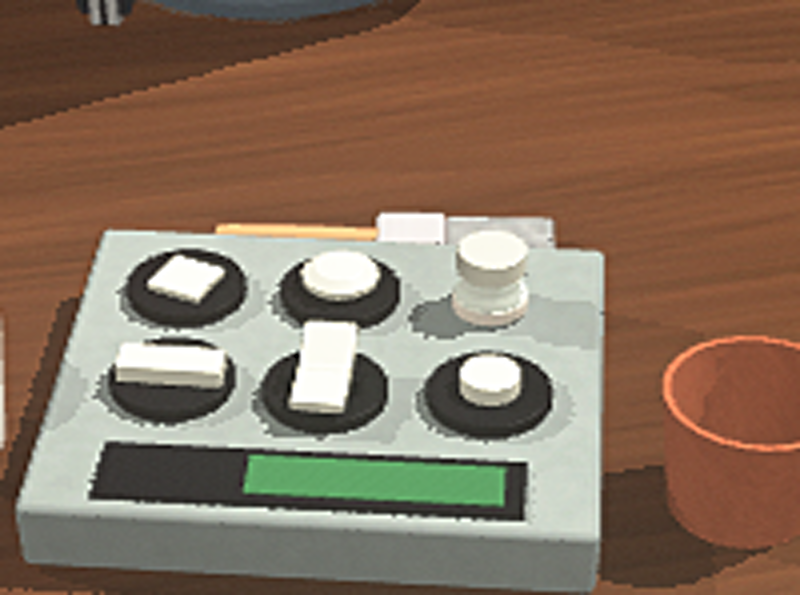

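The square key is in at (186,278), the bar is back up at (170,362) and the rocker is over. Everything else is where it was, so I'm handing in.

```bash
python3 -c "
from bench import ctrl
print(ctrl.finish_job())"
```

```text
the job is handed in; nothing more can be done
None
```

The kiln start sequence is done in the order asked, and I handed the job in at about 11 s:

1. **Rocker:** I pushed the raised end down to its stop. The tip stopped at 71.9 mm with about 24 N.
2. **Square key:** I pressed it fully in. The tip stopped at 64.5 mm with about 26 N.
3. **Bar key:** I pressed it fully in (64.7 mm, about 25 N), held it about 1.4 s and let it go.

The last picture shows the rocker over, the square key in and the bar back up. The round key, the mushroom button, the jar, the pot and the visible part of the brush look unmoved. The last picture was cropped and did not show the tub or most of the cup, but the arm did not go near them. The arm was clear of everything at hand-in, with the wrist force near zero.

One measurement disagreed: my rough scene-camera reading of the square key's position was about 9 mm off the top-camera one. I used the top-camera value plus 2 mm, and the press landed on the key.

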